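# Release the cam lock and slide the dental model home to the scan head

### The arm

A 6-joint arm with a two-finger parallel gripper is mounted at the origin on the work surface. World frame = base frame: x ahead of the robot, y to its left, z up, the work surface at z = 0. Lengths are in mm, angles in rad, forces in N, time in s.
With the tool pointing down it reaches from about 300 to 775 mm from the base axis. Payload 14.6 kg.
Tool frame: the origin (TCP) lies at the very end of the fingers, on their centre line; the grasp point (between the pads) lies 19 mm behind it; z points along the fingers, y is the line along which they close (so a half turn about z gives the same grasp; the last joint's range is limited). The gripper opens to 94 mm and grips with 3 to 60 N. Pads are 16 mm wide; open, the fingers measure 119 mm over their backs; the gripper's body (75 mm by 177 mm) begins 78 mm behind the grasp point.
Start: joints at [1.28, 0.3, 1.521, -0, 1.321, -0.067], TCP at [122.063, 536.274, 205.446] pointing down, gripper open.
Joint ranges: [-3.03, 3.03], [-0.79, 2.21], [0.23, 2.52], [-1.04, 4.18], [0, 3.07], [-2.55, 2.55]. Speed limits (rad/s): [2.22, 2.22, 2.57, 3.14, 3.14, 3.14].

### API

Orientations are given as [roll, pitch, yaw] about the fixed x, y, z axes, in that order (R = Rz(yaw) Ry(pitch) Rx(roll)).
In Python, from cell import manip, camera, get_calibration gives the robot as it stands.
- The arm moves only by the tool arm_command, never from a script. Its argument "targets" is a list of rows, each an object of numbers: "hand": the opening, from -1 (shut) to 1 (fully open), so that 0 is half open; "x", "y", "z": the shift along the tool's x, y, z in m; "yaw": the turn about the tool's z in rad. In form: [{"hand": .., "x": .., "y": .., "z": .., "yaw": ..}, ...]. A call has 1 to 10 rows; each row shifts and turns the commanded pose from where the row before left it, along the tool's axes as they then stand; what a row does not reach is not made up. A row lasts 1/10 s, in which the tool goes at most 50 mm and 8.59 degrees, less where a joint would pass 70% of its speed; a pose out of reach is approached as far as the arm can. A call is refused whole if a number of a shift passes 0.05 or a number of a turn 0.15, either way. A call with a gripper value outside its range is refused whole. The fingers move at their own pace and stop on an object; "newtons" is the grip in N (left out, the last holds). Time passes only in rows, so rows that do not move let the fingers close. It gives the time, the measured TCP pose, the force, the opening and the grip force at its end, in the units of the state.
- manip.read_state(): the state, without advancing time (a new reading comes with each control period).
- camera(name): name is "side" or "top" or "wrist"; returns the picture (400x640x3 uint8, red, green, blue); there is no depth.
- get_calibration(name): a dict with "K" (3x3 intrinsics, pixels), "cam_to_world" (4x4, takes a point from camera to world coordinates). Camera axes: x right, y up, looking along -z (the intrinsics and any distortion apply to the point x, -y, -z); pixel columns grow to the right and rows downward; lengths in mm; the calibration is good to about 2 mm. A picture is of the moment at which its call begins: read the wrist's pose just before it. get_calibration takes no time and is no camera call; for the wrist camera it gives the pose at the moment of the call.
- manip.sign_off(): hands the job in; it is judged then, once.
The state is a dict: "clock": time; "joints": joint angles; "qd": joint speeds; "effort": joint torques, N m; "eef_pos": TCP position; "eef_rot": TCP orientation; "wrist_force": force on the tool from outside, world axes, zero at the start; "moment": the same for the moment, N m; "finger_gap": finger opening in mm; "finger_force": force on a finger pad.
Only numpy, scipy, OpenCV 4.12 (cv2) and the standard library are available. Lean on these libraries where they do the work, as an engineer would, in place of code of your own. Each camera call takes 0.05 s, during which the arm holds its last target. There are 200 camera calls.

### The job

On the grey scan slide, push the cam's lever round with your fingertips until the cam is at its low point, out of the carriage's way (lever pointing straight away from the carriage's track); only then push the aluminium carriage gently forward until it is fully home at its stop by the scan head, and leave the lever where it is. Only touch and push, do not grasp or lift anything: the plaster arch must ride along untouched in its place on the carriage, and everything else on the bench stays where it is.

Things in the scene. Friction and masses are not known exactly. Their poses are not given: they have to be found in the camera images.
- fixture: fixed scan slide: grey base plate on the bench, 14 mm thick (own frame, mm: x -130 to 190, y -65 to 105, z 0 at the bench). +x is 'forward', the way the carriage runs (along y = 0), from the robot's side to a black scan head (x 138 to 188, y -55 to 55, 76 high). A low aluminium stop block (x 41 to 55, y -36 to 0, top at z 28) marks the home end. Position and yaw (to 0.3 rad) vary
- cam_pivot (a point): the cam's upright axis, point at z = 42 mm, at x 12, y 56 mm in the fixture's frame; axes as the fixture's. The cam is a steel disc, radius 28 mm, z 18 to 30, its centre 14 mm off this axis towards the lever's end. The dark steel lever on top, 12 mm wide, z 32 to 42 mm, reaches 75 mm from the axis and is open on all sides above the base
- lever_knob (a point): top centre (z = 64 mm) of the black round knob, 14 mm across and 22 mm high, which stands on the lever 66 mm from the cam's axis; its y axis points outward along the lever
- cam (a joint): lever angle, rad. 0 = low point, lever along the fixture's +y, straight away from the track; grows clockwise from above: 1.57 = along +x (forward), 2.9 = nearly across the track (end stop; the other is -0.9). Starts at 1.7 to 2.7, disc in the carriage's way; bring it back through 1.57 to 0. The carriage passes only within 0.5 of 0. Takes about 3.5 N at the knob; stays where left
- push_face (a point): middle of the rear face of the carriage's upright aluminium push plate (56 mm wide, 6 mm thick, top at z = 76 mm; this point at z = 53 mm). Push here along +x (forward); axes as the fixture's. The carriage's plate, 70 x 80 mm, z 16 to 30 mm, reaches 70 mm forward from this face
- carriage (a joint): travel of the carriage, m: 0 = all the way back (robot's side), 0.085 = fully home at its stop. Starts at 0 to 0.015. Slides with about 2 N of friction, stays where it is left; unless the cam is at its low point the disc blocks it at about 0.03 to 0.06
- model: cream plaster dental arch, about 62 mm across and 27 mm high, origin at the centre of its underside, standing loose on the carriage (top z = 30 mm) 21 to 38 mm forward of the push plate's rear face; it is to ride along
- arch_white: bystander: white plaster arch, 60 mm across, 23 mm high, just right of the fixture; origin under its centre
- arch_pink: bystander: pink plaster arch, 64 mm across, 29 mm high, on the right of the bench; origin under its centre
- die_red: bystander: round red die holder, 44 mm across, 28 mm high, just left of the fixture's near half; origin under its centre
- bottle: bystander: small bottle, 34 mm across, 75 mm high, left of the fixture's far end; origin under its centre
- pin_plate: bystander: black plate with three steel pins, about 110 x 70 mm, 28 mm high, on the right; origin on its underside
- blank: bystander: cream milling blank disc, 98 mm across, 19 mm high, on the left; origin under its centre
- mouse: bystander: black computer mouse, 100 x 58 mm, 33 mm high, on the left; origin under its centre
There are look-alikes about, which are no part of the job. Leave any yellow look-alike of the model alone.

How it is judged (in metres and radians):
On the way, in this order (a step that is already met when the one before it is completed fails the run):
1. the cam is at its low point (lever within 0.45 rad of straight away from the track) while the carriage is still back (travel below 30 mm) (value of joint cam between -0.45 and 0.45 rad and value of joint carriage below 0.03 m), for 0.2 s.
2. the carriage is fully home (travel over 82 of 85 mm) (value of joint carriage above 0.082 m), for 0.2 s.
At the end, for the whole second after the job is handed in: carriage within 3 mm of its stop (85 mm), cam lever within 0.5 rad of its low point, arch at rest, upright and still on the carriage plate (origin 12 to 48 mm forward of the push plate, within 12 mm of the middle line), every bystander within 15 mm of where it stood (value of joint cam between -0.5 and 0.5 rad and value of joint carriage above 0.082 m and linear speed of model below 0.02 m/s and x of model in the frame of push_face between 0.012 and 0.048 m and y of model in the frame of push_face between -0.012 and 0.012 m and z of model in the frame of push_face below -0.017 m and angle between model's own z axis and vertical below 0.12 rad and distance of each of arch_white, arch_pink, die_red, bottle, pin_plate, blank, mouse from where it was at the start of the episode below 0.015 m); the robot touches nothing.
It fails at once if the carriage is forced past the cam (travel over 65 mm with the lever more than 0.65 rad from low) (value of joint carriage above 0.065 m and not (value of joint cam between -0.65 and 0.65 rad)).
It fails at once if the arch on the carriage is lifted, tipped or leaves its place (not (x of model in the frame of push_face between 0.012 and 0.048 m and y of model in the frame of push_face between -0.012 and 0.012 m and z of model in the frame of push_face below -0.017 m and angle between model's own z axis and vertical below 0.12 rad)).
It fails at once if the arch on the carriage is touched by the fingers (over 1 N) (contact force between the fingers and model above 1 N).
It fails at once if the scan slide is pushed with more than 35 N (contact force between the fingers and fixture above 35 N).
It fails at once if a bystander is moved or lifted by more than 15 mm (not (distance of each of arch_white, arch_pink, die_red, bottle, pin_plate, blank, mouse from where it was at the start of the episode below 0.015 m)).
It also fails if it takes over 54 s, if anything falls off the work surface, if the arm or the gripper's body presses on something with over 40 N, if the wrist force passes 120 N, or if a joint passes its speed limit or range.

## Working session

There is one attempt and no reset: what is moved stays moved. The work goes in short steps, Python scripts to look and compute and a tool call to move; the robot and the scene stay as the last step left them, time stands still between calls to the robot, and variables do not carry over. Pictures are saved under pics/ and viewed, at most 10 in all, crops included, and the job is handed in when it is done.

Besides the shell and the picture viewer there is one more tool, called after ">>>" as a command line: name --argument value ..., lists and objects as JSON in quotes. arm_command: Moves the arm, as the interface text tells. Its arguments: {"type":"object","properties":{"targets":{"type":"array"},"newtons":{"type":"number"}},"required":["targets"]}

```bash
mkdir -p pics; python3 - <<'E'
from cell import manip,camera,get_calibration
import cv2,numpy as np
s=manip.read_state();print(s)
for n in("top","side"):
    c=get_calibration(n);print(n,c)
    cv2.imwrite(f"pics/{n}0.png",camera(n)[:,:,::-1])
E
```

```text
{'clock': 0.0, 'joints': array([ 1.28039116e+00,  3.00469063e-01,  1.52158479e+00, -2.06362625e-05,
        1.32070328e+00, -6.65884382e-02]), 'qd': array([ 7.84484627e-05, -4.18867632e-04, -2.09964667e-03, -3.38691048e-04,
        5.07291663e-04, -8.24262185e-04]), 'effort': array([-6.27455643e-05, -5.31799936e+01, -3.52752435e+01,  7.08074123e-02,
        2.43461947e-02, -1.04155467e-04]), 'eef_pos': array([121.99964791, 536.02576186, 204.88588253]), 'eef_rot': array([-3.14042942e+00, -5.75395662e-05,  2.91778101e+00]), 'wrist_force': array([ 0.29881227, -0.67584294,  0.86335371]), 'moment': array([-0.01586683,  0.00553716, -0.02236458]), 'finger_force': 0.0, 'finger_gap': 94.46510972111966}
top {'K': array([[373.04022085,   0.        , 317.45516639],
       [  0.        , 373.04022085, 201.47747945],
       [  0.        ,   0.        ,   1.        ]]), 'cam_to_world': array([[ 1.99470747e-02,  9.94558584e-01, -1.02251339e-01,
         4.89350508e+02],
       [-9.99729009e-01,  2.10686558e-02,  9.90053742e-03,
         3.81117439e+01],
       [ 1.20009628e-02,  1.02026143e-01,  9.94709326e-01,
         8.75105305e+02],
       [ 0.00000000e+00,  0.00000000e+00,  0.00000000e+00,
         1.00000000e+00]])}
side {'K': array([[436.74235115,   0.        , 316.99984623],
       [  0.        , 436.74235115, 202.84096329],
       [  0.        ,   0.        ,   1.        ]]), 'cam_to_world': array([[-9.80951669e-01,  1.47422903e-01, -1.26492334e-01,
         4.68622665e+02],
       [-1.94230048e-01, -7.54165955e-01,  6.27302480e-01,
         5.60196736e+02],
       [-2.91745862e-03,  6.39922027e-01,  7.68434310e-01,
         7.44820965e+02],
       [ 0.00000000e+00,  0.00000000e+00,  0.00000000e+00,
         1.00000000e+00]])}
```

View pics/top0.png

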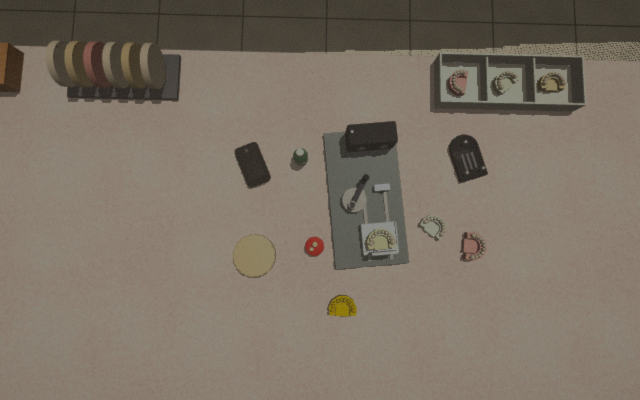

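View pics/side0.png

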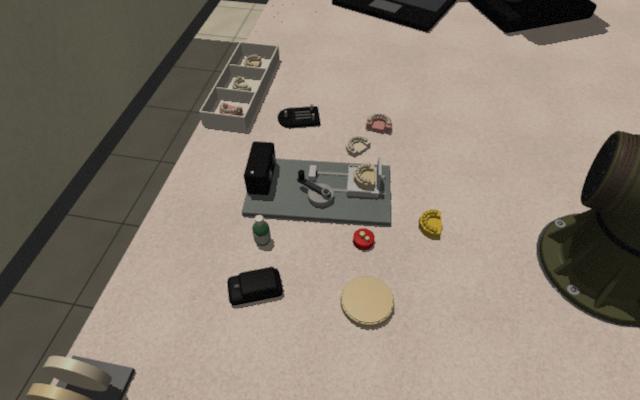

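The top view shows the fixture at columns 325–408, rows 122–270. The lever runs from about (352,203) to (364,178), with the carriage at (380,240). I'll zoom in to get corners.

```bash
python3 - <<'E'
import cv2,numpy as np
a=cv2.imread("pics/top0.png")[110:275,315:415];b=cv2.imread("pics/side0.png")[135:230,240:400]
a=cv2.resize(a,None,fx=3.6,fy=3.6,interpolation=cv2.INTER_CUBIC);b=cv2.resize(b,None,fx=2.7,fy=2.7,interpolation=cv2.INTER_CUBIC)
o=np.zeros((594,800,3),np.uint8);o[:a.shape[0],:a.shape[1]]=a;o[:b.shape[0],365:365+b.shape[1]]=b
cv2.imwrite("pics/crop.png",np.clip(o*1.6,0,255).astype(np.uint8))
E
```

```text
(no output)
```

View pics/crop.png

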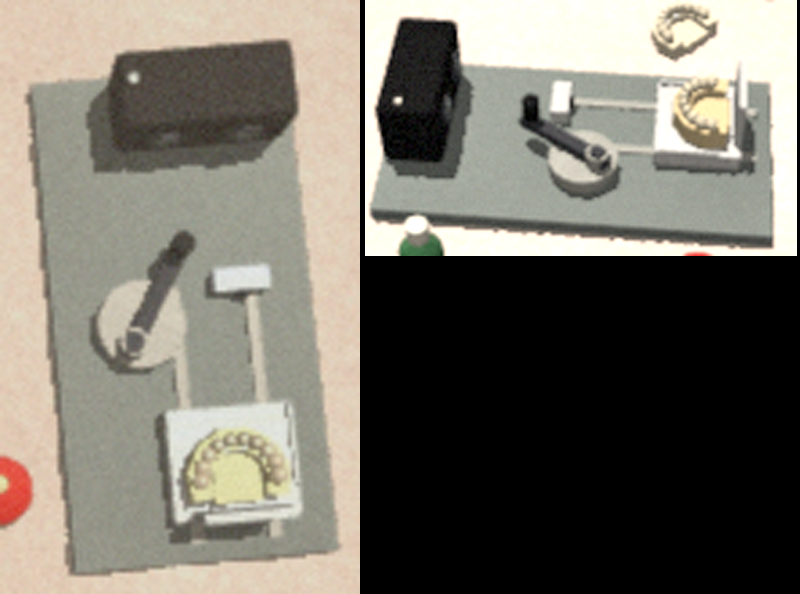

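The crop shows the plate's corners: far-left (32,85), near-left (73,573) and near-right (338,548). The pivot is at (133,343) and the knob top at (183,238). In the side inset, the knob is at (530,99) and the pivot at (598,152).

```bash
cat > h.py <<'E'
import numpy as np
from cell import manip,camera,get_calibration
def ray(n,p):
    c=get_calibration(n);K=c["K"];T=c["cam_to_world"]
    d=T[:3,:3]@np.array([(p[0]-K[0,2])/K[0,0],-(p[1]-K[1,2])/K[1,1],-1]);return T[:3,3],d
def onz(n,p,z):
    o,d=ray(n,p);return (o+d*(z-o[2])/d[2])[:2]
t=lambda x,y:(315+(x+.5)/3.6-.5,110+(y+.5)/3.6-.5)
s=lambda x,y:(240+(x-365+.5)/2.7-.5,135+(y+.5)/2.7-.5)
E
python3 - <<'E'
from h import *
P={}
for k,n,p,z in [("FL","top",t(32,85),14),("NL","top",t(73,573),14),("NR","top",t(338,548),14),
 ("sFL","side",s(372,208),14),("sNL","side",s(772,236),14),("sNR","side",s(771,83),14),
 ("piv","top",t(133,343),42),("knob","top",t(183,238),64),("spiv","side",s(598,152),42),("sknob","side",s(530,99),64),
 ("plL","top",t(207,519),76),("plR","top",t(297,512),76),("splR","side",s(740,66),76),("splL","side",s(746,131),76),
 ("stopTL","top",t(212,270),28),("stopTR","top",t(270,265),28),("carFL","top",t(165,410),30),("carFR","top",t(296,402),30)]:
    P[k]=onz(n,p,z);print(k,P[k].round(1))
N=np.linalg.norm
print("len",N(P["FL"]-P["NL"]),"wid",N(P["NR"]-P["NL"]),"knobR",N(P["knob"]-P["piv"]),N(P["sknob"]-P["spiv"]))
# rigid fit of known points
def fit(ks,ref):
    A=np.array(ref,float);B=np.array([P[k] for k in ks]);a=A-A.mean(0);b=B-B.mean(0)
    th=np.arctan2((a[:,0]*b[:,1]-a[:,1]*b[:,0]).sum(),(a*b).sum());c,s_=np.cos(th),np.sin(th);R=np.array([[c,-s_],[s_,c]])
    return th,R,B.mean(0)-R@A.mean(0),B-(A@R.T+B.mean(0)-R@A.mean(0))
for lab,ks,ref in [("top",["FL","NL","NR","piv","stopTL","stopTR"],[[190,105],[-130,105],[-130,-65],[12,56],[55,0],[55,-36]]),
  ("side",["sFL","sNL","sNR","spiv"],[[190,105],[-130,105],[-130,-65],[12,56]])]:
    th,R,o,res=fit(ks,ref);print(lab,th,o,"\n",res.round(1))
    for k in("piv","knob","sknob","plL","plR","splL","splR","carFL","carFR"):print(k,(R.T@(P[k]-o)).round(1))
E
```

```text
FL [740.4  18.4]
NL [424.4 -13.3]
NR [ 443.3 -181.7]
sFL [741.2  18.6]
sNL [427.4 -14.4]
sNR [ 443.1 -181.2]
piv [568.9 -47. ]
knob [632.  -74.7]
spiv [571.9 -49.7]
sknob [632.2 -75.6]
plL [462.1 -88.4]
plR [ 467.3 -141.7]
splR [ 471.4 -132.7]
splL [459.4 -63. ]
stopTL [618.  -98.4]
stopTR [ 622.1 -135.5]
carFL [528.1 -68.8]
carFR [ 534.8 -151.5]
len 317.5195621201181 wid 169.41653061194376 knobR 68.95034116727113 65.69953513256596
top 0.10332212644547883 [ 563.73942102 -104.48095955] 
 [[-1.5 -1.1]
 [ 0.8  0.1]
 [ 2.2  0.8]
 [-1.   0.6]
 [-0.4  0.4]
 [-0.1 -0.8]]
piv [11.  56.7]
knob [71.  22.6]
sknob [71.1 21.6]
plL [-99.4  26.5]
plR [-99.8 -27. ]
splL [-99.5  52. ]
splR [-94.7 -18.5]
carFL [-31.8  39.2]
carFR [-33.6 -43.8]
side 0.1015260252292373 [ 565.41966929 -105.17350263] 
 [[-2.6  0.1]
 [ 2.  -0.5]
 [ 0.4  1.8]
 [ 0.2 -1.4]]
piv [ 9.3 57.6]
knob [69.3 23.6]
sknob [69.4 22.6]
plL [-101.1   27.2]
plR [-101.4  -26.3]
splL [-101.2   52.7]
splR [-96.3 -17.9]
carFL [-33.5  40. ]
carFR [-35.2 -43. ]
```

>>> arm_command --targets '[{"hand": -1, "x": -0.0314, "y": -0.0256, "z": 0, "yaw": 0}, {"hand": -1, "x": -0.0314, "y": -0.0256, "z": 0, "yaw": 0}, {"hand": -1, "x": -0.0314, "y": -0.0256, "z": 0, "yaw": 0}, {"hand": -1, "x": -0.0314, "y": -0.0256, "z": 0, "yaw": 0}, {"hand": -1, "x": -0.0314, "y": -0.0256, "z": 0, "yaw": 0}, {"hand": -1, "x": -0.0314, "y": -0.0256, "z": 0, "yaw": 0}, {"hand": -1, "x": -0.0314, "y": -0.0256, "z": 0, "yaw": 0}, {"hand": -1, "x": -0.0314, "y": -0.0256, "z": 0, "yaw": 0}, {"hand": -1, "x": -0.0314, "y": -0.0256, "z": 0, "yaw": 0}, {"hand": -1, "x": -0.0314, "y": -0.0256, "z": 0, "yaw": 0}]'

```text
clock: 1.1
eef_pos: [372.1, 215.5, 205.4]
eef_rot: [-3.142, -0.0, 2.918]
wrist_force: [-0.2, 0.4, 0.1]
finger_gap: 17.2
finger_force: 0.0
```

>>> arm_command --targets '[{"hand": -1, "x": -0.0314, "y": -0.0256, "z": 0, "yaw": 0}, {"hand": -1, "x": -0.0314, "y": -0.0256, "z": 0, "yaw": 0}, {"hand": -1, "x": -0.0314, "y": -0.0256, "z": 0, "yaw": 0}, {"hand": -1, "x": -0.0314, "y": -0.0256, "z": 0, "yaw": 0}, {"hand": -1, "x": -0.0314, "y": -0.0256, "z": 0, "yaw": 0}, {"hand": -1, "x": -0.0314, "y": -0.0256, "z": 0, "yaw": 0}, {"hand": -1, "x": -0.0314, "y": -0.0256, "z": 0, "yaw": 0}, {"hand": -1, "x": -0.0314, "y": -0.0256, "z": 0, "yaw": 0}, {"hand": -1, "x": -0.0314, "y": -0.0256, "z": 0, "yaw": 0}, {"hand": -1, "x": -0.0314, "y": -0.0256, "z": 0, "yaw": 0}]'

```text
clock: 2.1
eef_pos: [621.4, -103.8, 205.0]
eef_rot: [3.142, -0.001, 2.918]
wrist_force: [-0.1, 0.9, 0.2]
finger_gap: 0.2
finger_force: 0.0
```

>>> arm_command --targets '[{"hand": -1, "yaw": 0.147}, {"hand": -1, "yaw": 0.147}, {"hand": -1, "yaw": 0.147}, {"hand": -1, "yaw": 0.147}, {"hand": -1, "yaw": 0.147}, {"hand": -1, "yaw": 0.147}, {"hand": -1, "yaw": 0.147}, {"hand": -1, "yaw": 0.147}, {"hand": -1, "yaw": 0.147}, {"hand": -1, "yaw": 0.147}]'

```text
schema error: expected keys hand, x, y, z, yaw
```

>>> arm_command --targets '[{"hand": -1, "yaw": 0.147}, {"hand": -1, "yaw": 0.147}, {"hand": -1}]'

```text
schema error: expected keys hand, x, y, z, yaw
```

>>> arm_command --targets '[{"hand": -1, "x": 0, "y": 0, "z": 0, "yaw": 0.147}, {"hand": -1, "x": 0, "y": 0, "z": 0, "yaw": 0.147}, {"hand": -1, "x": 0, "y": 0, "z": 0, "yaw": 0.147}, {"hand": -1, "x": 0, "y": 0, "z": 0, "yaw": 0.147}, {"hand": -1, "x": 0, "y": 0, "z": 0, "yaw": 0.147}, {"hand": -1, "x": 0, "y": 0, "z": 0, "yaw": 0.147}, {"hand": -1, "x": 0, "y": 0, "z": 0, "yaw": 0.147}, {"hand": -1, "x": 0, "y": 0, "z": 0, "yaw": 0.147}, {"hand": -1, "x": 0, "y": 0, "z": 0, "yaw": 0.147}, {"hand": -1, "x": 0, "y": 0, "z": 0, "yaw": 0.147}]'

```text
clock: 3.1
eef_pos: [620.6, -102.3, 205.0]
eef_rot: [-3.141, -0.0, 1.442]
wrist_force: [-0.1, 0.2, 0.5]
finger_gap: 0.4
finger_force: 0.0
```

>>> arm_command --targets '[{"hand": -1, "x": 0, "y": 0, "z": 0, "yaw": 0.147}, {"hand": -1, "x": 0, "y": 0, "z": 0, "yaw": 0.147}, {"hand": -1, "x": 0, "y": 0, "z": 0.03, "yaw": 0}, {"hand": -1, "x": 0, "y": 0, "z": 0.03, "yaw": 0}, {"hand": -1, "x": 0, "y": 0, "z": 0.03, "yaw": 0}, {"hand": -1, "x": 0, "y": 0, "z": 0.01, "yaw": 0}, {"hand": -1, "x": 0, "y": 0, "z": 0, "yaw": 0}]'

```text
clock: 3.8
eef_pos: [620.2, -102.2, 104.3]
eef_rot: [-3.139, 0.001, 1.154]
wrist_force: [0.4, 0.5, 0.9]
finger_gap: 0.6
finger_force: 0.0
```

```bash
python3 - <<'E'
from h import *
import cv2
a=camera("side")[100:240,230:410,::-1]
cv2.imwrite("pics/s1.png",np.clip(cv2.resize(a,None,fx=4,fy=4,interpolation=cv2.INTER_CUBIC)*1.5,0,255).astype(np.uint8))
E
```

```text
(no output)
```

View pics/s1.png

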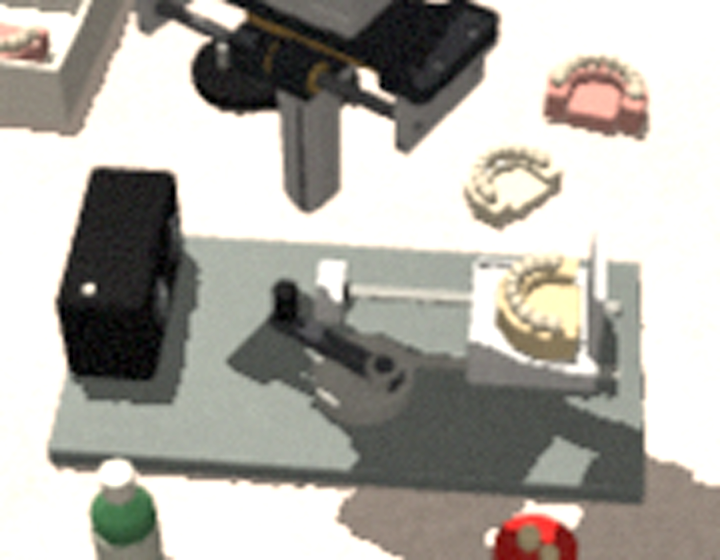

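The fingers are closed and behind the knob, with a clear way down. I'll descend and close up to it.

>>> arm_command --targets '[{"hand": -1, "x": 0, "y": 0, "z": 0.02, "yaw": 0}, {"hand": -1, "x": 0, "y": 0, "z": 0.02, "yaw": 0}, {"hand": -1, "x": 0, "y": 0, "z": 0.017, "yaw": 0}, {"hand": -1, "x": 0, "y": 0, "z": 0, "yaw": 0}, {"hand": -1, "x": 0.005, "y": 0, "z": 0, "yaw": 0}, {"hand": -1, "x": 0.005, "y": 0, "z": 0, "yaw": 0}, {"hand": -1, "x": 0.005, "y": 0, "z": 0, "yaw": 0}]'

```text
clock: 4.55
eef_pos: [627.9, -88.6, 50.1]
eef_rot: [3.139, 0.0, 1.154]
wrist_force: [-0.1, -4.4, 2.9]
finger_gap: 0.4
finger_force: 1.9
```

>>> arm_command --targets '[{"hand": -1, "x": 0.0067, "y": 0.0012, "z": 0, "yaw": -0.1}, {"hand": -1, "x": 0.0067, "y": 0.0012, "z": 0, "yaw": -0.1}, {"hand": -1, "x": 0.0067, "y": 0.0012, "z": 0, "yaw": -0.1}, {"hand": -1, "x": 0.0067, "y": 0.0012, "z": 0, "yaw": -0.1}, {"hand": -1, "x": 0.0067, "y": 0.0012, "z": 0, "yaw": -0.1}]'

```text
clock: 5.05
eef_pos: [640.4, -57.4, 49.6]
eef_rot: [3.14, 0.001, 1.658]
wrist_force: [-1.4, -3.4, 2.8]
finger_gap: 0.2
finger_force: 1.8
```

```bash
python3 - <<'E'
from h import *
import cv2
p=manip.read_state();th=.103;R=np.array([[np.cos(th),-np.sin(th)],[np.sin(th),np.cos(th)]])
print(p['wrist_force'],R.T@(p['eef_pos'][:2]-[564.3,-104.7])-[12,56])
a=camera("side")[100:240,230:410,::-1]
cv2.imwrite("pics/s2.png",np.clip(cv2.resize(a,None,fx=4,fy=4,interpolation=cv2.INTER_CUBIC)*1.5,0,255).astype(np.uint8))
E
```

```text
[-1.40049655 -3.35442689  2.76161897] [ 68.58974492 -16.81563867]
```

View pics/s2.png

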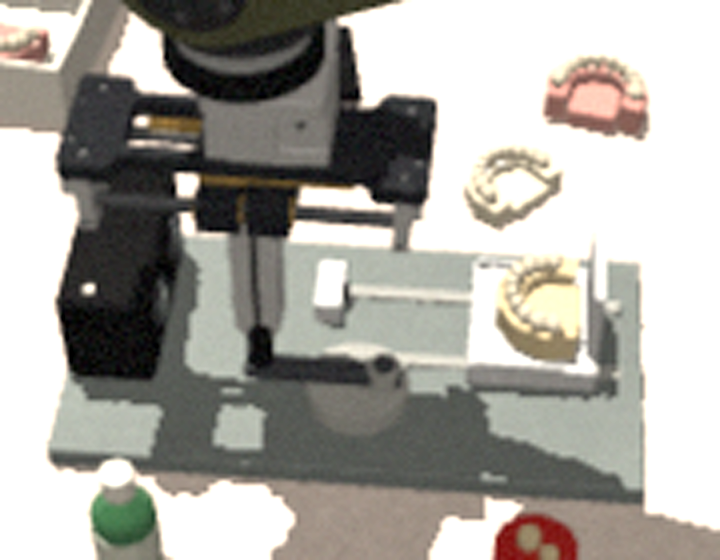

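The knob follows the fingers at about 3.5 N, and the lever is now near 1.6 rad. I'll go on round.

>>> arm_command --targets '[{"hand": -1, "x": 0.0067, "y": 0.0012, "z": 0, "yaw": -0.1}, {"hand": -1, "x": 0.0067, "y": 0.0012, "z": 0, "yaw": -0.1}, {"hand": -1, "x": 0.0067, "y": 0.0012, "z": 0, "yaw": -0.1}, {"hand": -1, "x": 0.0067, "y": 0.0012, "z": 0, "yaw": -0.1}, {"hand": -1, "x": 0.0067, "y": 0.0012, "z": 0, "yaw": -0.1}, {"hand": -1, "x": 0.0067, "y": 0.0012, "z": 0, "yaw": -0.1}, {"hand": -1, "x": 0.0067, "y": 0.0012, "z": 0, "yaw": -0.1}, {"hand": -1, "x": 0.0067, "y": 0.0012, "z": 0, "yaw": -0.1}, {"hand": -1, "x": 0.0067, "y": 0.0012, "z": 0, "yaw": -0.1}, {"hand": -1, "x": 0.0067, "y": 0.0012, "z": 0, "yaw": -0.1}]'

```text
clock: 6.1
eef_pos: [617.9, 4.0, 49.6]
eef_rot: [3.14, 0.003, 2.656]
wrist_force: [3.7, -1.5, 1.2]
finger_gap: 0.3
finger_force: 1.9
```

>>> arm_command --targets '[{"hand": -1, "x": 0.0067, "y": 0.0012, "z": 0, "yaw": -0.1}, {"hand": -1, "x": 0.0067, "y": 0.0012, "z": 0, "yaw": -0.1}, {"hand": -1, "x": 0.0067, "y": 0.0012, "z": 0, "yaw": -0.1}, {"hand": -1, "x": 0.0067, "y": 0.0012, "z": 0, "yaw": -0.1}]'

```text
clock: 6.5
eef_pos: [594.5, 17.8, 49.6]
eef_rot: [3.141, 0.003, 3.056]
wrist_force: [4.8, 2.2, 0.8]
finger_gap: 0.6
finger_force: 2.1
```

```bash
python3 - <<'E'
from h import *
import cv2
p=manip.read_state();th=.103;R=np.array([[np.cos(th),-np.sin(th)],[np.sin(th),np.cos(th)]])
print(p['wrist_force'],p['joints'],R.T@(p['eef_pos'][:2]-[564.3,-104.7])-[12,56])
a=camera("side")[100:240,230:410,::-1]
cv2.imwrite("pics/s3.png",np.clip(cv2.resize(a,None,fx=4,fy=4,interpolation=cv2.INTER_CUBIC)*1.5,0,255).astype(np.uint8))
E
```

```text
[4.78637999 2.23407872 0.82094616] [-3.19858134e-02  5.62206723e-01  1.53416895e+00  8.53791142e-04
  1.04194045e+00 -1.51762715e+00] [30.59918352 62.74679997]
```

View pics/s3.png

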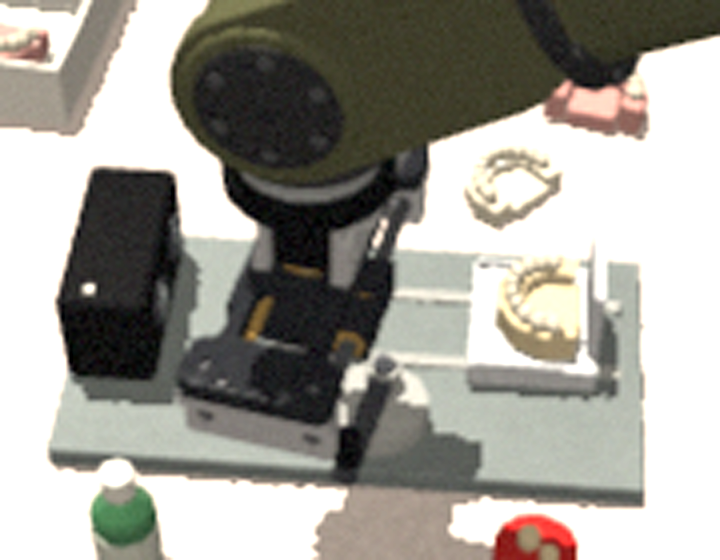

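>>> arm_command --targets '[{"hand": -1, "x": 0.0067, "y": 0.0012, "z": 0, "yaw": -0.1}, {"hand": -1, "x": 0.0067, "y": 0.0012, "z": 0, "yaw": -0.09}, {"hand": -1, "x": 0.002, "y": 0, "z": 0, "yaw": 0}, {"hand": -1, "x": -0.01, "y": 0, "z": 0, "yaw": 0}, {"hand": -1, "x": -0.012, "y": 0, "z": 0, "yaw": 0}, {"hand": -1, "x": 0, "y": 0, "z": -0.03, "yaw": 0}, {"hand": -1, "x": 0, "y": 0, "z": -0.04, "yaw": 0}, {"hand": -1, "x": 0, "y": 0, "z": -0.03, "yaw": 0}]'

```text
clock: 7.35
eef_pos: [600.3, 21.8, 150.6]
eef_rot: [-3.141, 0.0, -3.045]
wrist_force: [0.4, 1.1, -0.0]
finger_gap: 0.2
finger_force: 0.0
```

>>> arm_command --targets '[{"hand": -1, "x": 0.0218, "y": -0.0154, "z": 0, "yaw": 0}, {"hand": -1, "x": 0.0218, "y": -0.0154, "z": 0, "yaw": 0}, {"hand": -1, "x": 0.0218, "y": -0.0154, "z": 0, "yaw": 0}, {"hand": -1, "x": 0.0218, "y": -0.0154, "z": 0, "yaw": 0}, {"hand": -1, "x": 0.0218, "y": -0.0154, "z": 0, "yaw": 0}, {"hand": -1, "x": 0.0218, "y": -0.0154, "z": 0, "yaw": 0}, {"hand": -1, "x": 0.0218, "y": -0.0154, "z": 0, "yaw": 0}, {"hand": -1, "x": 0.0218, "y": -0.0154, "z": 0, "yaw": 0}, {"hand": -1, "x": 0, "y": 0, "z": 0, "yaw": 0}]'

```text
clock: 8.25
eef_pos: [437.7, -119.8, 148.7]
eef_rot: [-3.141, -0.001, -3.046]
wrist_force: [-0.5, -0.3, 0.3]
finger_gap: 0.2
finger_force: 0.0
```

```bash
python3 - <<'E'
from h import *
import cv2
p=manip.read_state();th=.103;R=np.array([[np.cos(th),-np.sin(th)],[np.sin(th),np.cos(th)]])
print(p['wrist_force'],p['eef_rot'],p['eef_pos'],R.T@(p['eef_pos'][:2]-[564.3,-104.7]))
a=camera("side")[100:240,230:410,::-1]
cv2.imwrite("pics/s4.png",np.clip(cv2.resize(a,None,fx=4,fy=4,interpolation=cv2.INTER_CUBIC)*1.5,0,255).astype(np.uint8))
E
```

```text
[-0.52438569 -0.31463301  0.28751368] [-3.14148270e+00 -6.42053720e-04 -3.04645009e+00] [ 437.71577256 -119.75054463  148.70907863] [-127.46082136   -1.95564558]
```

View pics/s4.png

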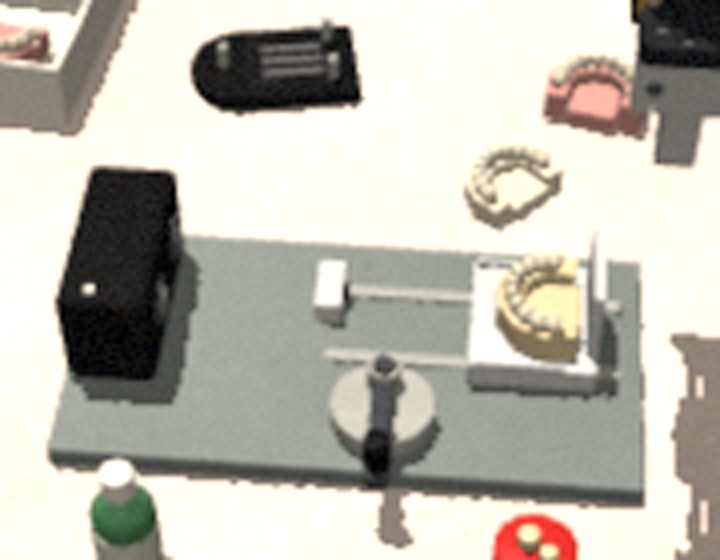

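The lever now points straight away from the track, with the pivot at (382,365) and the knob at (377,437). The carriage hasn't moved. The tool goes down behind the push plate next.

```bash
python3 - <<'E'
from h import *
a=onz("side",(230+382/4,100+366/4),42);b=onz("side",(230+377/4,100+434/4),64);d=b-a
print(np.hypot(*d),"cam",np.pi/2+.103-np.arctan2(d[1],d[0]))
E
```

```text
64.77748022765459 cam -0.03719762936377813
```

>>> arm_command --targets '[{"hand": -1, "x": 0, "y": 0.002, "z": 0.03, "yaw": 0}, {"hand": -1, "x": 0, "y": 0, "z": 0.03, "yaw": 0}, {"hand": -1, "x": 0, "y": 0, "z": 0.025, "yaw": 0}, {"hand": -1, "x": 0, "y": 0, "z": 0.012, "yaw": 0}, {"hand": -1, "x": 0, "y": 0, "z": 0, "yaw": 0}, {"hand": -1, "x": -0.003, "y": 0, "z": 0, "yaw": 0}, {"hand": -1, "x": -0.003, "y": 0, "z": 0, "yaw": 0}, {"hand": -1, "x": -0.003, "y": 0, "z": 0, "yaw": 0}, {"hand": -1, "x": -0.003, "y": 0, "z": 0, "yaw": 0}]'

```text
clock: 9.2
eef_pos: [451.6, -115.2, 52.1]
eef_rot: [-3.141, 0.001, -3.04]
wrist_force: [0.4, 0.2, 0.3]
finger_gap: 0.4
finger_force: 0.0
```

>>> arm_command --targets '[{"hand": -1, "x": -0.002, "y": 0, "z": 0, "yaw": 0}, {"hand": -1, "x": -0.002, "y": 0, "z": 0, "yaw": 0}, {"hand": -1, "x": -0.002, "y": 0, "z": 0, "yaw": 0}, {"hand": -1, "x": -0.002, "y": 0, "z": 0, "yaw": 0}, {"hand": -1, "x": -0.002, "y": 0, "z": 0, "yaw": 0}, {"hand": -1, "x": -0.002, "y": 0, "z": 0, "yaw": 0}, {"hand": -1, "x": -0.002, "y": 0, "z": 0, "yaw": 0}, {"hand": -1, "x": -0.002, "y": 0, "z": 0, "yaw": 0}]'

```text
clock: 10.0
eef_pos: [467.0, -113.5, 51.4]
eef_rot: [3.142, -0.0, -3.039]
wrist_force: [-2.3, 0.8, 1.6]
finger_gap: 0.4
finger_force: 1.1
```

>>> arm_command --targets '[{"hand": -1, "x": -0.003, "y": 0, "z": 0, "yaw": 0}, {"hand": -1, "x": -0.003, "y": 0, "z": 0, "yaw": 0}, {"hand": -1, "x": -0.003, "y": 0, "z": 0, "yaw": 0}, {"hand": -1, "x": -0.003, "y": 0, "z": 0, "yaw": 0}, {"hand": -1, "x": -0.003, "y": 0, "z": 0, "yaw": 0}, {"hand": -1, "x": -0.003, "y": 0, "z": 0, "yaw": 0}, {"hand": -1, "x": -0.003, "y": 0, "z": 0, "yaw": 0}, {"hand": -1, "x": -0.003, "y": 0, "z": 0, "yaw": 0}, {"hand": -1, "x": -0.003, "y": 0, "z": 0, "yaw": 0}, {"hand": -1, "x": -0.003, "y": 0, "z": 0, "yaw": 0}]'

```text
clock: 11.0
eef_pos: [496.9, -110.4, 51.4]
eef_rot: [3.142, -0.0, -3.039]
wrist_force: [-2.5, 1.5, 0.3]
finger_gap: 0.2
finger_force: 1.1
```

>>> arm_command --targets '[{"hand": -1, "x": -0.003, "y": 0, "z": 0, "yaw": 0}, {"hand": -1, "x": -0.003, "y": 0, "z": 0, "yaw": 0}, {"hand": -1, "x": -0.003, "y": 0, "z": 0, "yaw": 0}, {"hand": -1, "x": -0.003, "y": 0, "z": 0, "yaw": 0}, {"hand": -1, "x": -0.003, "y": 0, "z": 0, "yaw": 0}, {"hand": -1, "x": -0.003, "y": 0, "z": 0, "yaw": 0}, {"hand": -1, "x": -0.003, "y": 0, "z": 0, "yaw": 0}]'

```text
clock: 11.7
eef_pos: [517.8, -108.3, 51.4]
eef_rot: [3.142, -0.0, -3.039]
wrist_force: [-2.2, 2.0, 0.1]
finger_gap: 0.5
finger_force: 1.1
```

>>> arm_command --targets '[{"hand": -1, "x": -0.0015, "y": 0, "z": 0, "yaw": 0}, {"hand": -1, "x": -0.0015, "y": 0, "z": 0, "yaw": 0}, {"hand": -1, "x": -0.0015, "y": 0, "z": 0, "yaw": 0}, {"hand": -1, "x": -0.0015, "y": 0, "z": 0, "yaw": 0}, {"hand": -1, "x": -0.001, "y": 0, "z": 0, "yaw": 0}]'

```text
clock: 12.2
eef_pos: [524.6, -107.6, 51.4]
eef_rot: [3.142, -0.0, -3.039]
wrist_force: [-2.2, 0.9, -0.6]
finger_gap: 0.4
finger_force: 1.0
```

>>> arm_command --targets '[{"hand": -1, "x": -0.0005, "y": 0, "z": 0, "yaw": 0}, {"hand": -1, "x": -0.0005, "y": 0, "z": 0, "yaw": 0}, {"hand": -1, "x": -0.0005, "y": 0, "z": 0, "yaw": 0}, {"hand": -1, "x": -0.0005, "y": 0, "z": 0, "yaw": 0}]'

```text
clock: 12.6
eef_pos: [525.7, -107.5, 51.4]
eef_rot: [3.141, -0.002, -3.039]
wrist_force: [-12.0, 0.2, 6.6]
finger_gap: 0.6
finger_force: 6.3
```

The force rose to 12 N about where the stop should be. I'll back off and check.

>>> arm_command --targets '[{"hand": -1, "x": 0, "y": 0, "z": 0, "yaw": 0}, {"hand": -1, "x": 0, "y": 0, "z": 0, "yaw": 0}, {"hand": -1, "x": 0.003, "y": 0, "z": 0, "yaw": 0}, {"hand": -1, "x": 0.02, "y": 0, "z": 0, "yaw": 0}, {"hand": -1, "x": 0.03, "y": 0, "z": 0, "yaw": 0}, {"hand": -1, "x": 0.02, "y": 0, "z": -0.03, "yaw": 0}, {"hand": -1, "x": 0, "y": 0, "z": -0.05, "yaw": 0}, {"hand": -1, "x": 0, "y": 0, "z": -0.03, "yaw": 0}, {"hand": -1, "x": 0, "y": 0, "z": 0, "yaw": 0}]'

```text
clock: 13.5
eef_pos: [455.8, -115.6, 165.8]
eef_rot: [-3.138, 0.008, -3.04]
wrist_force: [-0.2, -0.3, -0.5]
finger_gap: 0.6
finger_force: 0.0
```

```bash
python3 - <<'E'
from h import *
import cv2
a=camera("side")[100:240,230:410,::-1]
cv2.imwrite("pics/s5.png",np.clip(cv2.resize(a,None,fx=4,fy=4,interpolation=cv2.INTER_CUBIC)*1.5,0,255).astype(np.uint8))
E
```

```text
(no output)
```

View pics/s5.png

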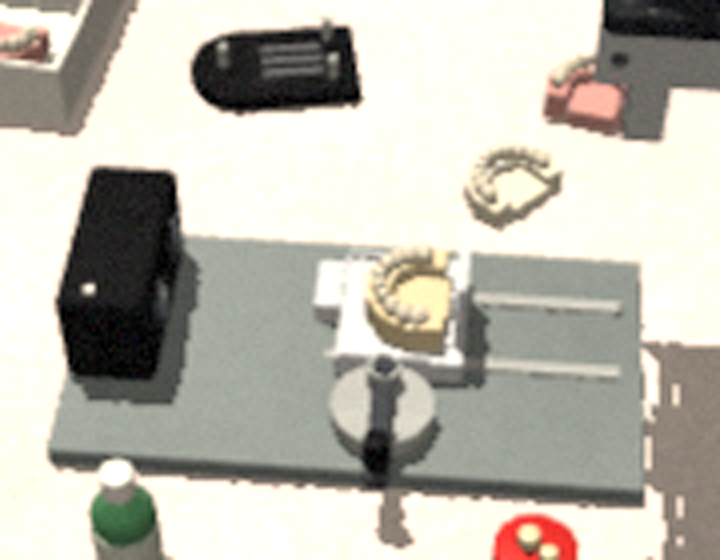

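The carriage sits against the stop block at about (340,290). The arch is in its place, the lever is still at low, and the bystanders haven't moved.

```bash
python3 -c "
from cell import manip
print(manip.sign_off())"
```

```text
the job is handed in; nothing more can be done
None
```

The job is handed in; no verdict came back. The cam lever is at its low point (measured about -0.04 rad), the carriage met its stop with about 12 N, and the last picture shows the arch in place and nothing else visibly moved.

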